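# Heat-setting a pair of heels: tray in, wind the timer to its stop, back to 6 minutes

## Task

The two cemented heels are ready for the activator: push its tray gently and fully home with the heels lying in it, then start the clockwork timer on its lid the proper way. Wind the knob clockwise past the top (red, 10 minute) mark until you feel the stop just beyond it, without straining the stop or twisting the timer round in the lid, then turn it back until the yellow pointer stands at 6 minutes, and let go. Leave the other things on the bench where they are.

Things in the scene. Friction and masses are not known exactly. Their poses are not given: they have to be found in the camera images.
- tray (a joint): how far the activator's tray is pulled out (m): 0 fully home, 0.12 farthest out. It slides on dry runners (about 3 N) to a hard stop at 0. The green hood it goes into is 240 mm deep, 340 mm wide, its lid 105 mm above the bench; the tray's steel front panel is 258 mm wide and reaches 60 mm above the bench, at home its face is 7 mm proud of the hood
- tray_handle (a point): middle of the tray's black round handle bar, 12 mm thick and 140 mm long, lying level along this point's y axis, its axis 47 mm above the bench and 45 mm in front of the tray's front panel. Its x axis points into the machine (the way the tray goes home), z up
- tray_mid (a point): middle of the tray's floor, on its upper face; the floor inside is about 215 mm (x) by 245 mm (y) with 14 mm rims
- heel_a_mid (a point): centre of one black rubber heel, 59 by 58 by 10 mm, cement (amber) side up, lying loose in the tray
- heel_b_mid (a point): centre of the other heel, alike
- knob_grip (a point): on the timer's upright axis, 13 mm below the top of its grey knob's grip: a bar 42 mm long (along this point's x axis), 14 mm wide (y), its sides free for 17 mm below this point. The pointer disc's top is 23.5 mm below it. z is up. The knob is worn and has play on the spindle (over 10 degrees in all): the pointer moves only once the play is taken up, again at each change of direction
- timer_pointer (a point): tip of the yellow pointer line on the black disc (radius 34 mm) that turns with the timer's spindle; x axis points outward along the pointer, z up. It starts somewhere between 0 and 2 minutes
- timer_axis (a point): point on the timer's axis at the height of the pointer, middle of the white tick scale (radius 48 mm), 8 mm above the activator's lid. Winding is clockwise seen from above, against a spring: it takes about 0.14 N m at first and 0.22 N m near the top; turning back takes 0.02 to 0.1 N m. The pointer stays where it is left
- mark_0 (a point): inner end of the 0 minute tick (long, black), 34 mm from the axis. Ticks stand every minute (0.24 rad) from 0, on the left seen by the robot, clockwise to 10; the ticks of 0, 5 and 10 are long and that of 10 is red
- mark_6 (a point): inner end of the 6 minute tick (short, black, the next after the long one of 5), 34 mm from the axis; the pointer's tip comes to this point at 6 minutes
- mark_10 (a point): inner end of the top tick (10 minutes, long, red), 34 mm from the axis. A firm stop of the spindle lies a minute or two beyond it and is not marked. The timer is held in the lid by a nut only: more than about 0.5 N m turns the whole timer, scale and all, in the lid
- spool: wooden spool of blue thread, 44 mm across and 52 mm tall, standing on the activator's lid; origin under its centre
- glue_a: white squeeze bottle with a red nozzle, 44 mm across and 120 mm tall, standing on the bench; origin under its centre
- glue_b: white squeeze bottle with a blue nozzle, 44 mm across and 120 mm tall, standing on the bench; origin under its centre
- cement_tin: tin with a yellow label, 84 mm across and 110 mm tall, standing on the bench; origin under its centre
- hammer: hammer with a dark wooden handle, 240 mm long, lying on the bench; origin under its middle
- awl: awl with a light wooden handle, 160 mm long, lying on the bench; origin under its middle
- last: wooden shoe last, 220 mm long and 80 mm tall, standing on the bench; origin under its middle
There are look-alikes about, which are no part of the job. Leave any brown, pink or purple look-alike of the part that bears heel_b_mid alone.

How it is judged:
By the outcome, as a careful person would: the job done as asked, in the order asked, and still so for the second after the job is handed in, with the robot touching nothing.
It also fails if it takes over 72 s, if anything falls off the work surface, if the arm or the gripper's body presses on something with over 40 N, if the wrist force passes 120 N, or if a joint passes its speed limit or range.

## Robot

A 6-joint arm with a two-finger parallel gripper is mounted at the origin on the work surface. World frame = base frame: x ahead of the robot, y to its left, z up, the work surface at z = 0. Lengths are in m, angles in rad, forces in N, time in s.
With the tool pointing down it reaches from about 0.375 to 0.9 m from the base axis. Payload 3.1 kg.
Tool frame: the origin (TCP) lies between the finger pads; the fingertips stand robot.tip_extent ahead of it and the grasp point (between the pads) lies 3 mm ahead of it (robot.tip_extent is the distance from the TCP to the fingertips, in m); z points along the fingers, x is the direction in which the jaws open and shut, and the axes are right-handed (so a half turn about z gives the same grasp; the last joint's range is limited). The gripper opens to 87 mm and grips with 3 to 60 N. Pads are 19 mm wide; open, the fingers measure 117 mm over their backs; the gripper's body (75 mm by 190 mm) begins 51 mm behind the grasp point.
Start: joints at [0.945, 0.527, 1.433, -0, 1.181, -0.178], TCP at [0.271, 0.563, 0.245] pointing down, gripper open.
Joint ranges: [-3.08, 3.08], [-0.75, 2.2], [0.22, 2.44], [-1.43, 4.57], [0, 2.65], [-2.85, 2.85]. Speed limits (rad/s): [2.79, 2.79, 3.14, 3.14, 3.14, 3.14].

## Interface

Orientations are given as a unit quaternion [x, y, z, w].
In Python, from rig import robot, cams gives the robot as it stands.
- The arm moves only by the tool carry_out, never from a script. Its argument "steps" is a list of rows, each a list of 3 entries, a list of its own where there are three numbers: the shift along the world's x, y, z in cm, then the turn about the world's z in degrees, then the closure, from 0 (fully open) to 1 (shut). In form: [[[dx, dy, dz], spin, fingers], ...]. A call has 1 to 10 rows; each row shifts and turns the pose as measured when the row begins; what a row does not reach is not made up. A row lasts 1/10 s, in which the tool goes at most 50 mm and 8.59 degrees, less where a joint would pass 70% of its speed; a pose out of reach is approached as far as the arm can. A call with a gripper value outside its range is refused whole. The fingers move at their own pace and stop on an object; "squeeze" is the grip in N (left out, the last holds). Time passes only in rows, so rows that do not move let the fingers close. It gives the time, the measured TCP pose, the force and the opening at its end, in the units of the state.
- robot.get_obs(): the state, without advancing time (a new reading comes with each control period).
- cams.camera(name): name is "side" or "top"; returns a dict with "pixels" (384x512x3 uint8, red, green, blue), "fx", "fy", "cx", "cy" (pixels), "eye" and "rotation" of the camera in the world. Camera axes: x right, y up, looking along -z (the intrinsics and any distortion apply to the point x, -y, -z); pixel columns grow to the right and rows downward; lengths in m; the calibration is good to about 2 mm. A picture is of the moment at which its call begins. There is no depth.
- robot.hand_in(): hands the job in, once; it reports no verdict.
The state is a dict: "time": time; "q": joint angles; "joint_velocities": joint speeds; "joint_torque": joint torques, N m; "position": TCP position; "tool_rot": TCP orientation; "ft_force": force on the tool from outside, world axes, zero at the start; "moment": the same for the moment, N m; "grip_width": finger opening in m.
Only numpy, scipy, OpenCV 4.12 (cv2) and the standard library are available. Lean on these libraries where they do the work, as an engineer would, in place of code of your own. Each camera call takes 0.05 s, during which the arm holds its last target. There are 200 camera calls.

## Working session

There is one attempt and no reset: what is moved stays moved. The work goes in short steps, Python scripts to look and compute and a tool call to move; the robot and the scene stay as the last step left them, time stands still between calls to the robot, and variables do not carry over. Pictures are saved under pics/ and viewed, about 8 in all and at most 12, crops included, and the job is handed in when it is done.

Besides the shell and the picture viewer there is one more tool, called after ">>>" as name([rows], argument=value, ...), one row to a line, values as JSON. carry_out: Moves the arm, as the interface text tells. Its arguments: {"type":"object","properties":{"steps":{"type":"array"},"squeeze":{"type":"number"}},"required":["steps"]}

```bash
mkdir -p pics; cat > h.py <<'E'
import numpy as np, cv2
from rig import robot, cams
def snap(n,f=None):
    c=cams.camera(n); 
    if f: cv2.imwrite('pics/'+f,c['pixels'][:,:,::-1])
    return c
def ray(c,u,v):
    p=np.array([[[u,v]]],float)
    K=np.array([[c['fx'],0,c['cx']],[0,c['fy'],c['cy']],[0,0,1]])
    d=c.get('distortion',None)
    x,y=cv2.undistortPoints(p,K,None if d is None else np.array(d,float))[0,0]
    r=np.array(c['rotation'])@np.array([x,-y,-1.0]); return np.array(c['eye']),r/np.linalg.norm(r)
def onz(c,u,v,z):
    e,r=ray(c,u,v); return e+r*(z-e[2])/r[2]
def two(c1,p1,c2,p2):
    e1,r1=ray(c1,*p1);e2,r2=ray(c2,*p2)
    t=np.linalg.lstsq(np.stack([r1,-r2],1),e2-e1,rcond=None)[0]
    a,b=e1+r1*t[0],e2+r2*t[1]; return (a+b)/2,np.linalg.norm(a-b)
def proj(c,P):
    q=np.array(c['rotation']).T@(np.array(P)-np.array(c['eye'])); q=np.array([q[0],-q[1],-q[2]])
    return c['cx']+c['fx']*q[0]/q[2], c['cy']+c['fy']*q[1]/q[2]
E
python3 - <<'E'
from h import *
for n in('top','side'):
    c=snap(n,n+'1.png'); print({k:(np.round(v,3).tolist() if k!='pixels' else 0) for k,v in c.items()})
print(robot.get_obs(), robot.tip_extent)
E
```

```text
{'pixels': 0, 'fx': 373.293, 'fy': 373.293, 'cx': 261.89, 'cy': 187.403, 'eye': [0.333, -0.029, 1.189], 'rotation': [0.073, -0.071, -0.672, 0.733]}
{'pixels': 0, 'fx': 379.456, 'fy': 379.456, 'cx': 263.181, 'cy': 188.58, 'eye': [0.435, -0.943, 0.659], 'rotation': [0.5, -0.025, -0.064, 0.863]}
{'time': 0.1, 'q': array([ 9.44458047e-01,  5.28392290e-01,  1.43375971e+00, -1.37668959e-05,
        1.18138037e+00, -1.78526218e-01]), 'joint_velocities': array([ 0.00165913, -0.0018244 , -0.00407192,  0.00028484,  0.00192103,
        0.00203628]), 'joint_torque': array([ 1.68549118e-04, -4.40984845e+01, -1.77150106e+01,  6.34881458e-02,
        5.34319365e-02, -7.08937114e-05]), 'position': array([0.2702525 , 0.56287871, 0.24366231]), 'tool_rot': array([ 8.46459775e-01,  5.32451790e-01, -8.97220468e-04,  3.68313223e-04]), 'ft_force': array([ 0.42713637, -0.86846584,  0.67399602]), 'moment': array([ 0.03448937, -0.0220836 , -0.0386981 ]), 'grip_width': 0.08724420871976032} 0.022
```

View pics/top1.png

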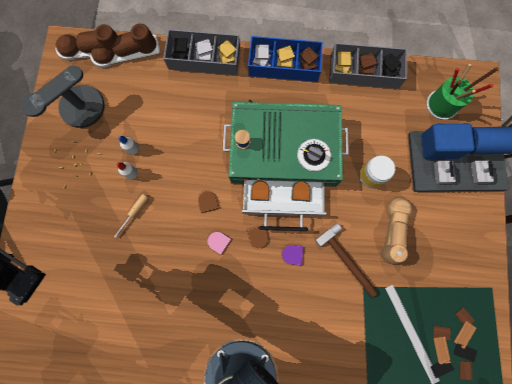

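View pics/side1.png

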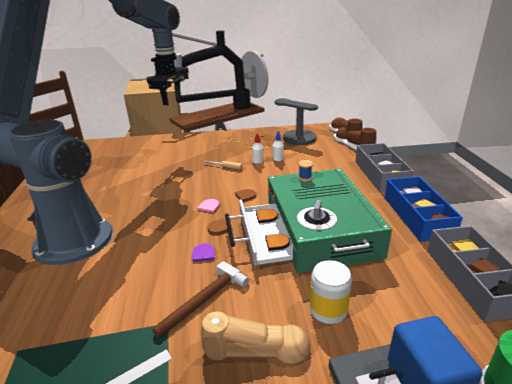

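```bash
cat >> h.py <<'E'
from scipy.spatial.transform import Rotation as R
_cam=cams.camera
def cam(n):
    c=dict(_cam(n)); c['rotation']=R.from_quat(c['rotation']).as_matrix(); return c
def snap(n,f=None):
    c=cam(n)
    if f: cv2.imwrite('pics/'+f,c['pixels'][:,:,::-1])
    return c
def crop(c,u0,v0,w,h,k): return cv2.resize(c['pixels'][v0:v0+h,u0:u0+w,::-1],None,fx=k,fy=k,interpolation=cv2.INTER_CUBIC)
E
python3 - <<'E'
from h import *
t=snap('top');s=snap('side')
a=crop(t,220,95,133,142,4)
b=crop(s,220,150,173,142,4)
b=cv2.resize(b[:, :],(692,568))
cv2.imwrite('pics/a.png',a);cv2.imwrite('pics/b.png',b)
E
```

```text
(no output)
```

View pics/a.png

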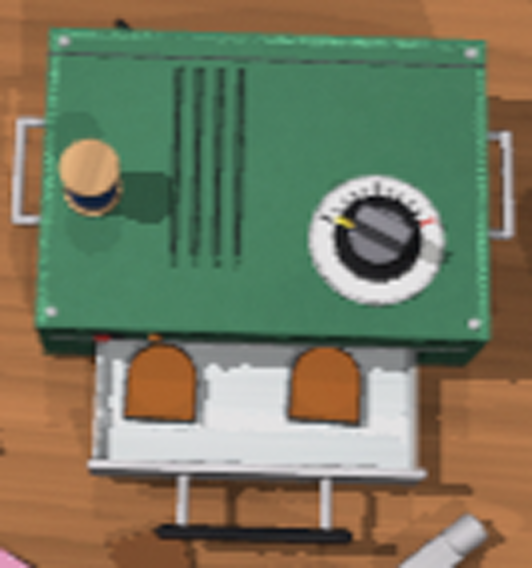

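View pics/b.png

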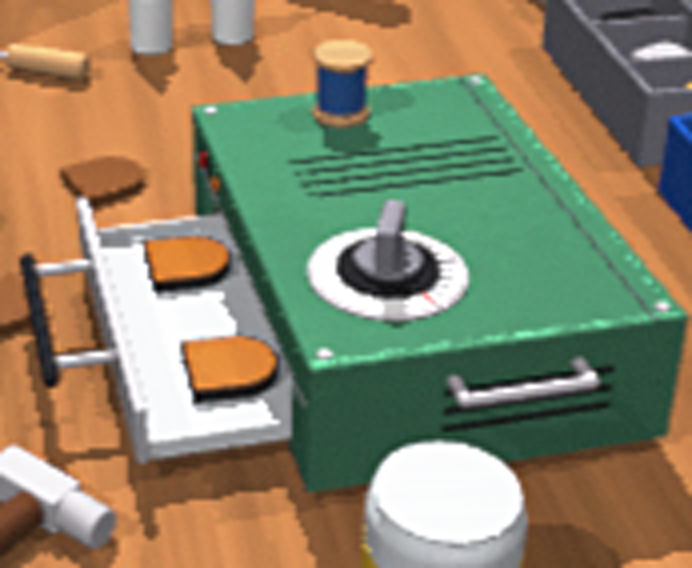

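```bash
python3 - <<'E'
from h import *
t=snap('top');s=snap('side')
T=lambda x,y:(220+x/4,95+y/4); S=lambda x,y:(220+x/4,150+y/4)
P=lambda n,a,b:print(n,[np.round(q,4) for q in two(t,T(*a),s,S(*b))])
P('hL',(160,531),(28,260));P('hR',(350,537),(50,380))
P('scale',(376,240),(388,273))
for n,p in(('hoodFL',(62,40)),('hoodFR',(470,52))):pass
P('cornFL',(50,311),(210,110));P('cornFR',(474,323),(324,354));P('cornBL',(64,41),(476,79));P('cornBR',(471,52),(662,306))
# masks on lid-height plane
from scipy import ndimage as nd
im=t['pixels'].astype(int);r,g,b=im[...,0],im[...,1],im[...,2]
sub=np.zeros(r.shape,bool);sub[135:175,293:335]=1
for n,m in(('white',(r>170)&(g>170)&(b>170)),('yellow',(r>150)&(g>120)&(b<100)),('red',(r>150)&(g<140)&(b<140)),('black',(r<50)&(g<50)&(b<50))):
    v,u=np.nonzero(m&sub); print(n,len(u),u.mean(),v.mean(),onz(t,u.mean(),v.mean(),.113).round(4))
for n,p in(('knob a',(357,224)),('knob b',(410,252))):print(n,onz(t,*T(*p),.15).round(4))
E
```

```text
hL [array([ 0.4421, -0.02  ,  0.0473]), np.float64(0.0009)]
hR [array([ 0.4493, -0.1646,  0.0498]), np.float64(0.0005)]
scale [array([ 0.6688, -0.1635,  0.1068]), np.float64(0.0005)]
cornFL [array([0.592 , 0.0757, 0.106 ]), np.float64(0.0004)]
cornFR [array([ 0.6103, -0.24  ,  0.1074]), np.float64(0.0006)]
cornBL [array([0.8068, 0.0868, 0.1077]), np.float64(0.0003)]
cornBR [array([ 0.8251, -0.2277,  0.108 ]), np.float64(0.0012)]
white 369 312.9430894308943 155.1138211382114 [ 0.666  -0.1596  0.113 ]
yellow 3 306.0 150.33333333333334 [ 0.679  -0.1379  0.113 ]
red 4 325.75 150.25 [ 0.6846 -0.1971  0.113 ]
black 147 314.23809523809524 155.29931972789115 [ 0.6657 -0.1635  0.113 ]
knob a [ 0.666  -0.1437  0.15  ]
knob b [ 0.6483 -0.1832  0.15  ]
```

>>> carry_out([
  [[1.8,-4.5,0],3,1],
  [[1.8,-4.5,0],3,1],
  [[1.8,-4.5,0],3,1],
  [[1.8,-4.5,0],3,1],
  [[1.8,-4.5,0],3,1],
  [[1.8,-4.5,0],3,1],
  [[1.8,-4.5,0],3,1],
  [[1,-4.5,0],3,1],
  [[0,-4.8,0],3,1],
  [[0,-4.8,0],2,1],
], squeeze=20)

```text
time: 1.3
position: [0.4111, 0.0979, 0.2455]
tool_rot: [0.673, 0.739, 0.006, 0.001]
ft_force: [1.2, -0.7, -0.9]
grip_width: 0.0147
```

>>> carry_out([
  [[0,-4.8,0],-1,1],
  [[0,-4.8,0],0,1],
  [[0,-4.8,0],0,1],
  [[0,-4.4,0],0,1],
  [[0,0,-3],0,1],
  [[0,0,0],0,1],
])

```text
time: 1.9
position: [0.4128, -0.1061, 0.2175]
tool_rot: [0.684, 0.73, 0.007, 0.007]
ft_force: [-0.6, 0.6, -0.5]
grip_width: 0.0005
```

>>> carry_out([
  [[-0.6,1,-4],0,1],
  [[0,0,-4],0,1],
  [[0,0,-4],0,1],
  [[0,0,-3],0,1],
  [[0,0,-1.5],0,1],
  [[0,0,0],0,1],
])

```text
time: 2.5
position: [0.4138, -0.0961, 0.0532]
tool_rot: [0.682, 0.732, 0.009, 0.015]
ft_force: [-1.2, 0.7, 0.5]
grip_width: 0.0005
```

```bash
python3 - <<'E'
from h import *
s=snap('side');t=snap('top')
cv2.imwrite('pics/c.png',np.hstack([crop(s,170,120,180,150,2),crop(t,220,150,130,150,2)]))
print(robot.get_obs()['position'])
E
```

```text
[ 0.41463733 -0.09663194  0.05468612]
```

View pics/c.png

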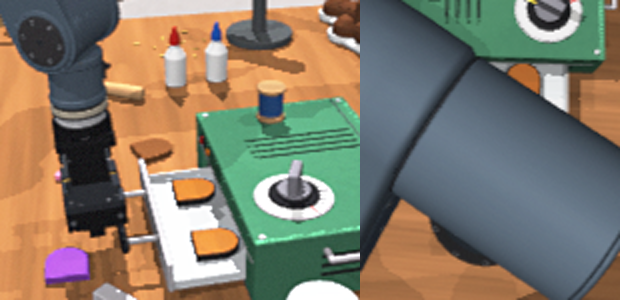

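>>> carry_out([
  [[0.4,0.0,0],0,1],
  [[0.4,0.0,0],0,1],
  [[0.4,0.0,0],0,1],
  [[0.4,0.0,0],0,1],
  [[0.4,0.0,0],0,1],
  [[0.4,0.0,0],0,1],
  [[0.4,0.0,0],0,1],
  [[0.4,0.0,0],0,1],
  [[0.4,0.0,0],0,1],
  [[0.4,0.0,0],0,1],
])

```text
time: 3.6
position: [0.455, -0.095, 0.0586]
tool_rot: [0.681, 0.732, 0.009, 0.015]
ft_force: [-2.7, 0.5, 1.6]
grip_width: 0.0007
```

>>> carry_out([
  [[0.4,0.0,-0.2],0,1],
  [[0.4,0.0,-0.2],0,1],
  [[0.4,0.0,-0.2],0,1],
  [[0.4,0.0,-0.1],0,1],
  [[0.4,0.0,-0.1],0,1],
  [[0.4,0.0,-0.1],0,1],
  [[0.3,0.0,0],0,1],
  [[0.3,0.0,0],0,1],
  [[0.2,0.0,0],0,1],
  [[0.2,0.0,0],0,1],
])

```text
time: 4.6
position: [0.492, -0.0941, 0.0489]
tool_rot: [0.681, 0.732, 0.009, 0.014]
ft_force: [-2.7, -0.6, 1.6]
grip_width: 0.0005
```

>>> carry_out([
  [[0.3,0.0,0],0,1],
  [[0.3,0.0,0],0,1],
  [[0.3,0.0,0],0,1],
  [[0.2,0.0,0],0,1],
  [[0.2,0.0,0],0,1],
  [[0.2,0.0,0],0,1],
  [[0.2,0.0,0],0,1],
  [[0.2,0.0,0],0,1],
])

```text
time: 5.4
position: [0.5117, -0.0933, 0.0487]
tool_rot: [0.681, 0.732, 0.009, 0.013]
ft_force: [-3.0, 1.0, 0.9]
grip_width: 0.0004
```

>>> carry_out([
  [[0.2,0.0,0],0,1],
  [[0.2,0.0,0],0,1],
  [[0.2,0.0,0],0,1],
  [[0.2,0.0,0],0,1],
  [[0.2,0.0,0],0,1],
])

```text
time: 5.9
position: [0.5214, -0.0929, 0.0484]
tool_rot: [0.681, 0.732, 0.008, 0.012]
ft_force: [-8.3, -1.7, 5.3]
grip_width: 0.0006
```

>>> carry_out([
  [[0.15,0.0,0],0,1],
  [[0.15,0.0,0],0,1],
])

```text
time: 6.1
position: [0.5214, -0.0929, 0.0485]
tool_rot: [0.68, 0.733, 0.006, 0.009]
ft_force: [-7.4, -0.8, 5.2]
grip_width: 0.0002
```

>>> carry_out([
  [[-1,0.0,0],0,1],
  [[-2,0.0,0],0,1],
  [[0,0,4],0,0],
  [[0,0,4.5],0,0],
  [[0,0,4.5],0,0],
  [[0,0,4.5],0,0],
  [[0,-4.5,0],-8,0],
  [[0,-4.5,0],-8,0],
  [[0,-4.5,0],-8,0],
])

```text
time: 7.0
position: [0.5026, -0.2349, 0.235]
tool_rot: [0.82, 0.572, 0.009, 0.031]
ft_force: [0.3, -0.2, -0.9]
grip_width: 0.0491
```

```bash
python3 - <<'E'
from h import *
s=snap('side');t=snap('top')
cv2.imwrite('pics/d.png',np.hstack([crop(s,200,150,180,130,2),crop(t,220,95,130,130,2)]))
print(robot.get_obs()['position'])
E
```

```text
[ 0.50360299 -0.23965502  0.23483768]
```

View pics/d.png

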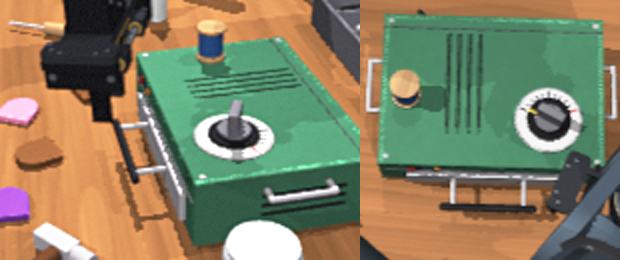

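```bash
cat >> h.py <<'E'
def ringc(c,box):
    u0,v0,u1,v1=box; im=c['pixels'][v0:v1,u0:u1].astype(int)
    k=6; im=cv2.resize(im.astype(np.uint8),None,fx=k,fy=k,interpolation=cv2.INTER_CUBIC).astype(int)
    m=((im.min(2)>140)).astype(np.uint8)
    n,l,st,_=cv2.connectedComponentsWithStats(m); i=1+np.argmax(st[1:,4])
    pts=cv2.convexHull(np.argwhere(l==i)[:,::-1].astype(np.int32))
    (x,y),ax,an=cv2.fitEllipse(pts); return ((x+.5)/k-.5+u0,(y+.5)/k-.5+v0),np.array(ax)/k
E
python3 - <<'E'
from h import *
s=snap('side');t=snap('top')
print('hL',two(t,(261.5,198.5),s,(259,211)),'hR',two(t,(306.5,199.5),s,(268,240)))
a,ax=ringc(t,(293,135,335,178));b,bx=ringc(s,(290,195,345,240));print(a,ax,b,bx,two(t,a,s,b)); print(onz(t,*a,.109),onz(s,*b,.109))
cv2.imwrite('pics/e.png',np.hstack([crop(t,293,135,42,43,10),crop(s,290,195,55,43,7)[:,:370] if 0 else cv2.resize(crop(s,290,195,55,43,7),(380,430))]))
E
```

```text
hL (array([ 0.53442084, -0.01666346,  0.0482646 ]), np.float64(0.004287309291499615)) hR (array([ 0.54198552, -0.15608292,  0.04747458]), np.float64(0.0009871242690044288))
(313.72606658935547, 154.5424575805664) [32.26443736 34.21002706] (316.6399332682292, 215.3049112955729) [30.28123728 40.50369517] (array([ 0.66782591, -0.16166387,  0.11469783]), np.float64(0.0007633965157550376))
[ 0.66920301 -0.16232466  0.109     ] [ 0.67067737 -0.15335057  0.109     ]
```

View pics/e.png

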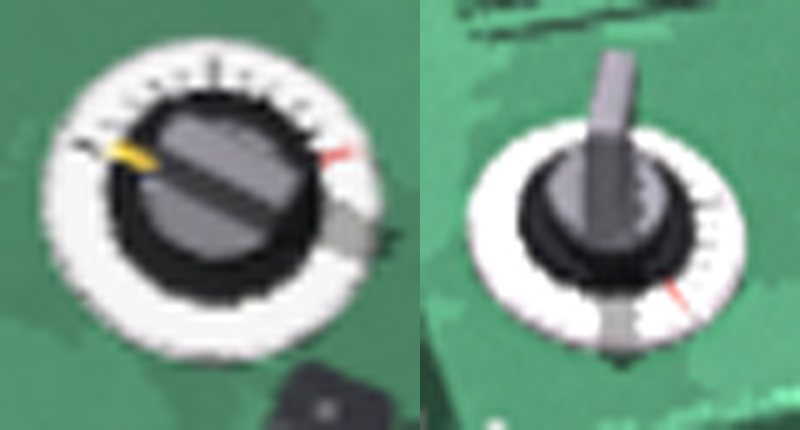

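```bash
python3 - <<'E'
from h import *
t=snap('top');s=snap('side')
U=lambda x,y:(293+(x+.5)/10-.5,135+(y+.5)/10-.5)
A,B=[onz(t,*U(*p),.150) for p in((152,167),(283,228))]
print('bar',A,B,(A+B)/2,np.degrees(np.arctan2(*(A-B)[[1,0]])))
c=onz(t,*U(211.8,200),.113);print(c)
for n,p in(('ptr tip',(110,148)),('ptr in',(156,166)),('red in',(322,160)),('red out',(352,152)),('five in',(213,88)),('five out',(213,60)),('zero out',(78,144)),):
    q=onz(t,*U(*p),.113)-np.array([.668,-.162,.113]);print(n,np.hypot(q[0],q[1]).round(4),np.degrees(np.arctan2(q[1],q[0])).round(1))
# side: knob top end and triangulate
V=lambda x,y:(290+(x-420)*55/380,195+y/10)
print('bar top far/near', two(t,U(152,167),s,V(620,55)), two(t,U(283,228),s,V(605,135)))
o=robot.get_obs();print(o['position'],R.from_quat(o['tool_rot']).as_matrix().round(3),o['q'],o['moment'])
E
```

```text
bar [ 0.66481466 -0.13940048  0.15      ] [ 0.64981098 -0.17830918  0.15      ] [ 0.65731282 -0.15885483  0.15      ] 68.91274166678778
[ 0.66793385 -0.16184483  0.113     ]
ptr tip 0.0344 66.9
ptr in 0.0197 62.6
red in 0.0356 -64.5
red out 0.0451 -65.5
five in 0.0351 3.0
five out 0.044 3.1
zero out 0.0436 71.4
bar top far/near (array([ 0.67271552, -0.14072895,  0.14392738]), np.float64(0.011395777317125934)) (array([ 0.65678073, -0.17954971,  0.14614795]), np.float64(0.011119034953127535))
[ 0.50076103 -0.23176277  0.23277071] [[ 0.34   0.939  0.045]
 [ 0.94  -0.339 -0.035]
 [-0.018  0.054 -0.998]] [-0.63512166  0.42417756  1.66897834 -0.00202187  0.99171351 -1.85840736] [ 0.03725796 -0.00379556 -0.02608114]
```

>>> carry_out([
  [[2,0.9,0],-6,0],
  [[2,0.9,0],-6,0],
  [[2,0.9,0],-6,0],
  [[2,0.9,0],-6,0],
  [[2,0.9,0],-6,0],
  [[2,0.9,0],-6,0],
  [[2,0.9,0],-6,0],
  [[1,0.5,0],-6,0],
  [[0.5,0,0],-6,0],
  [[0,0,0],-6,0],
])

```text
time: 8.3
position: [0.6597, -0.1409, 0.2292]
tool_rot: [0.996, 0.081, -0.006, 0.024]
ft_force: [-0.6, 0.4, -0.5]
grip_width: 0.0872
```

>>> carry_out([
  [[0,0,0],-6,0],
  [[0,0,0],-6,0],
  [[0,0,0],-6,0],
  [[0,0,0],-5,0],
  [[0,0,0],-5,0],
  [[0,0,0],0,0],
  [[0,0,0],0,0],
])

```text
time: 9.0
position: [0.6583, -0.1258, 0.2258]
tool_rot: [0.987, -0.162, -0.014, 0.02]
ft_force: [0.1, 0.5, 0.1]
grip_width: 0.0868
```

```bash
cat >> h.py <<'E'
def st():
    o=robot.get_obs();M=R.from_quat(o['tool_rot']).as_matrix()
    print('t',round(o['time'],2),'p',o['position'].round(4),'ang',np.degrees(np.arctan2(M[1,0],M[0,0])).round(1),'z',M[:,2].round(3),'F',o['ft_force'].round(1),'M',o['moment'].round(3),'w',round(o['grip_width'],4),'q',np.round(o['q'],2))
E
python3 -c "
from h import *
st()"
```

```text
t 9.0 p [ 0.6583 -0.1258  0.2258] ang -18.6 z [-0.035 -0.035 -0.999] F [0.1 0.5 0.1] M [-0.068  0.014 -0.027] w 0.0868 q [-0.34  0.62  1.31 -0.05  1.24  0.01]
```

>>> carry_out([
  [[0.5,-1.8,0],-2,0],
  [[0.5,-1.6,0],-2,0],
  [[0,0,-1],0,0],
  [[0,0,0],0,0],
])

```text
time: 9.4
position: [0.6692, -0.1625, 0.2148]
tool_rot: [0.98, -0.197, -0.015, 0.02]
ft_force: [-0.8, 0.1, -1.2]
grip_width: 0.0869
```

```bash
python3 -c "
from h import *
st()"
```

```text
t 9.4 p [ 0.6692 -0.1625  0.2148] ang -22.7 z [-0.036 -0.034 -0.999] F [-0.8  0.1 -1.2] M [-0.069  0.071  0.002] w 0.0869 q [-0.38  0.66  1.27 -0.05  1.24  0.03]
```

>>> carry_out([
  [[0,0,-2],0,0],
  [[0,0,-2],0,0],
  [[0,0,-1.5],0,0],
  [[0,0,-1],0,0],
  [[0,0,-0.5],0,0],
  [[0,0,0],0,0],
])

```text
time: 10.0
position: [0.6689, -0.164, 0.1412]
tool_rot: [0.98, -0.198, -0.015, 0.02]
ft_force: [0.6, -0.3, -0.1]
grip_width: 0.0869
```

```bash
python3 - <<'E'
from h import *
st()
s=snap('side','s5.png');t=snap('top')
cv2.imwrite('pics/f.png',np.hstack([crop(s,270,160,90,90,4),crop(t,280,120,70,90,4)]))
E
```

```text
t 10.0 p [ 0.6689 -0.164   0.1412] ang -22.8 z [-0.037 -0.033 -0.999] F [ 0.6 -0.3 -0.1] M [-0.024  0.065 -0.002] w 0.0869 q [-0.38  0.74  1.32 -0.05  1.1   0.04]
```

View pics/f.png

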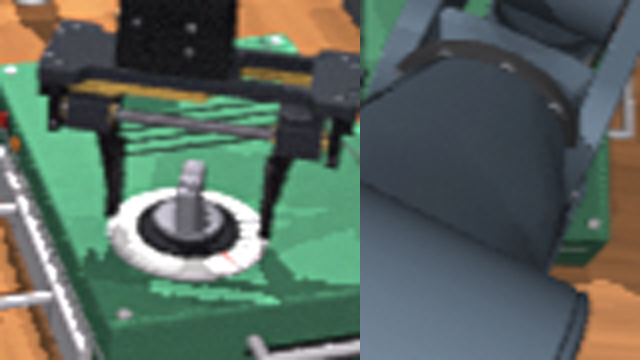

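>>> carry_out([
  [[0,0.2,0.4],0,0],
  [[0,0,0],0,1],
  [[0,0,0],0,1],
  [[0,0,0],0,1],
  [[0,0,0],0,1],
  [[0,0,0],0,1],
  [[0,0,0],0,1],
  [[0,0,0],0,1],
], squeeze=24)

```text
time: 10.9
position: [0.6715, -0.1624, 0.1504]
tool_rot: [0.98, -0.198, -0.01, 0.02]
ft_force: [0.3, 0.7, -0.6]
grip_width: 0.0389
```

```bash
python3 - <<'E'
from h import *
st()
E
```

```text
t 10.9 p [ 0.6715 -0.1624  0.1504] ang -22.8 z [-0.028 -0.036 -0.999] F [ 0.3  0.7 -0.6] M [-0.071  0.033  0.   ] w 0.0389 q [-0.38  0.73  1.32 -0.05  1.11  0.04]
```

>>> carry_out([
  [[-0.35,0,-0.5],0,0.6],
  [[0,0,0],0,1],
  [[0,0,0],0,1],
  [[0,0,0],0,1],
  [[0,0,0],0,1],
  [[0,0,0],0,1],
])

```text
time: 11.5
position: [0.6685, -0.1629, 0.1444]
tool_rot: [0.98, -0.198, -0.009, 0.021]
ft_force: [-0.7, 0.4, 0.1]
grip_width: 0.0138
```

```bash
python3 - <<'E'
from h import *
st()
E
```

```text
t 11.5 p [ 0.6685 -0.1629  0.1444] ang -22.8 z [-0.027 -0.037 -0.999] F [-0.7  0.4  0.1] M [-0.113  0.112  0.065] w 0.0138 q [-0.38  0.73  1.33 -0.05  1.09  0.04]
```

>>> carry_out([
  [[0,0,0],-3,1],
  [[0,0,0],-3,1],
  [[0,0,0],-3,1],
  [[0,0,0],-3,1],
  [[0,0,0],-3,1],
  [[0,0,0],-3,1],
])

```text
time: 12.1
position: [0.6678, -0.1625, 0.1444]
tool_rot: [0.935, -0.353, -0.014, 0.019]
ft_force: [1.4, 0.4, -0.9]
grip_width: 0.0138
```

```bash
python3 - <<'E'
from h import *
st()
E
```

```text
t 12.1 p [ 0.6678 -0.1625  0.1444] ang -41.3 z [-0.039 -0.026 -0.999] F [ 1.4  0.4 -0.9] M [-0.107 -0.128  0.129] w 0.0138 q [-0.38  0.73  1.32 -0.04  1.11  0.36]
```

>>> carry_out([
  [[0,0,0],-4,1],
  [[0,0,0],-4,1],
  [[0,0,0],-4,1],
  [[0,0,0],-4,1],
  [[0,0,0],-4,1],
  [[0,0,0],-4,1],
  [[0,0,0],-4,1],
  [[0,0,0],-4,1],
  [[0,0,0],-4,1],
  [[0,0,0],-4,1],
])

```text
time: 13.1
position: [0.6668, -0.161, 0.1445]
tool_rot: [0.751, -0.659, -0.021, 0.014]
ft_force: [1.1, 0.1, -1.1]
grip_width: 0.0139
```

```bash
python3 - <<'E'
from h import *
st()
s=snap('side','s6.png')
cv2.imwrite('pics/g.png',crop(s,280,180,80,70,8))
E
```

```text
t 13.1 p [ 0.6668 -0.161   0.1445] ang -82.5 z [-0.05   0.008 -0.999] F [ 1.1  0.1 -1.1] M [-0.151 -0.042  0.158] w 0.0139 q [-0.39  0.74  1.31 -0.01  1.14  1.05]
```

View pics/g.png

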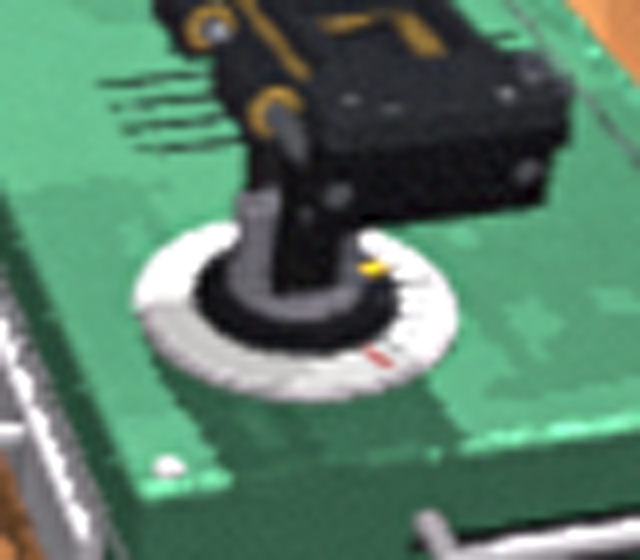

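>>> carry_out([
  [[0,0,0],0,0],
  [[0,0,0],0,0],
  [[0,0,0],0,0],
  [[0,0,2],0,0],
  [[0,0,2.5],0,0],
  [[0,0,1],6,0],
  [[0,0,0],6,0],
  [[0,0,0],6,0],
  [[0,0,0],6,0],
  [[0,0,0],6,0],
])

```text
time: 14.15
position: [0.6648, -0.1608, 0.2019]
tool_rot: [0.902, -0.431, -0.018, 0.021]
ft_force: [0.8, -0.5, 0.0]
grip_width: 0.0838
```

>>> carry_out([
  [[0,0,0],6,0],
  [[0,0,0],6,0],
  [[0,0,0],6,0],
  [[0,0,0],6,0],
  [[0,0,0],6,0],
  [[0,0,0],6,0],
  [[0,0,0],6,0],
  [[0,0,0],6,0],
  [[0,0,0],6,0],
  [[0,0,0],6,0],
])

```text
time: 15.15
position: [0.6632, -0.1603, 0.2024]
tool_rot: [0.994, 0.103, -0.006, 0.028]
ft_force: [-0.0, 0.3, 0.1]
grip_width: 0.0868
```

>>> carry_out([
  [[0,0,0],6,0],
  [[0,0,0],6,0],
  [[0,0,0],6,0],
  [[0,0,0],6,0],
  [[0,0,0],6,0],
  [[0,0,0],6,0],
  [[0,0,0],6,0],
  [[0,0,0],6,0],
  [[0,0,0],6,0],
  [[0,0,0],6,0],
])

```text
time: 16.15
position: [0.6613, -0.1598, 0.2029]
tool_rot: [0.794, 0.607, 0.007, 0.027]
ft_force: [0.4, 0.5, 0.4]
grip_width: 0.0874
```

```bash
cat >> h.py <<'E'
def ptr(save=None,ax=(.668,-.162)):
    s=snap('side',save);im=s['pixels'][195:245,290:345].astype(np.uint8);k=6
    im=cv2.resize(im,None,fx=k,fy=k,interpolation=cv2.INTER_CUBIC).astype(int);r,g,b=im[...,0],im[...,1],im[...,2]
    for n,m in(('yel',(r>150)&(g>120)&(b<110)),('red',(r>170)&(g<140)&(b<140))):
        v,u=np.nonzero(m)
        if len(u)<5: print(n,'none');continue
        q=onz(s,290+(u.mean()+.5)/k-.5,195+(v.mean()+.5)/k-.5,.113)[:2]-ax
        print(n,len(u),'r',np.hypot(*q).round(4),'ang',np.degrees(np.arctan2(q[1],q[0])).round(1))
E
python3 - <<'E'
from h import *
st();ptr()
s=snap('side');a,_=ringc(s,(290,195,345,240));print(onz(s,*a,.113))
E
```

```text
t 16.15 p [ 0.6613 -0.1598  0.2029] ang 74.8 z [ 0.044 -0.033 -0.998] F [0.4 0.5 0.4] M [0.056 0.018 0.014] w 0.0874 q [-0.4   0.63  1.36 -0.02  1.1  -1.69]
yel 170 r 0.0285 ang 17.8
red 19 r 0.0393 ang -69.1
[ 0.66550609 -0.17023405  0.113     ]
```

>>> carry_out([
  [[0.3,0,0],6,0],
  [[0.3,0,0],6,0],
  [[0.2,-0.1,-1],6,0],
  [[0,0,-1.5],4.5,0],
  [[0,0,-1.5],0,0],
  [[0,0,-1.5],0,0],
  [[0,0,0],0,0],
])

```text
time: 16.95
position: [0.6695, -0.1608, 0.1463]
tool_rot: [0.663, 0.748, 0.013, 0.025]
ft_force: [-0.5, 0.2, -0.6]
grip_width: 0.0866
```

```bash
python3 - <<'E'
from h import *
st()
E
```

```text
t 16.95 p [ 0.6695 -0.1608  0.1463] ang 96.9 z [ 0.054 -0.015 -0.998] F [-0.5  0.2 -0.6] M [0.106 0.081 0.009] w 0.0866 q [-0.4   0.7   1.39  0.01  1.   -2.1 ]
```

>>> carry_out([
  [[-0.2,-0.1,-0.2],0.5,0.5],
  [[0,0,0],0,0.6],
  [[0,0,0],0,0.7],
  [[0,0,0],0,1],
  [[0,0,0],0,1],
  [[0,0,0],0,1],
  [[0,0,0],0,1],
])

```text
time: 17.65
position: [0.6686, -0.1622, 0.1462]
tool_rot: [0.66, 0.75, 0.013, 0.027]
ft_force: [0.3, 0.6, 0.1]
grip_width: 0.0389
```

```bash
python3 - <<'E'
from h import *
st()
E
```

```text
t 17.65 p [ 0.6686 -0.1622  0.1462] ang 97.3 z [ 0.058 -0.016 -0.998] F [0.3 0.6 0.1] M [-0.018  0.036  0.032] w 0.0389 q [-0.4   0.7   1.39  0.01  0.99 -2.11]
```

>>> carry_out([
  [[0,0,-0.1],0,1],
  [[0,0,0],0,1],
  [[0,0,0],0,1],
  [[0,0,0],0,1],
  [[0,0,0],0,1],
])

```text
time: 18.15
position: [0.6685, -0.1601, 0.1454]
tool_rot: [0.661, 0.75, 0.015, 0.025]
ft_force: [0.3, -0.7, -0.8]
grip_width: 0.0138
```

>>> carry_out([
  [[0,0,0],-4,1],
  [[0,0,0],-4,1],
  [[0,0,0],-4,1],
  [[0,0,0],-4,1],
  [[0,0,0],-4,1],
  [[0,0,0],-4,1],
  [[0,0,0],-4,1],
  [[0,0,0],-4,1],
  [[0,0,0],-4,1],
  [[0,0,0],-4,1],
])

```text
time: 19.15
position: [0.6688, -0.1596, 0.1454]
tool_rot: [0.883, 0.469, 0.005, 0.029]
ft_force: [0.2, -0.0, 0.5]
grip_width: 0.0141
```

```bash
python3 - <<'E'
from h import *
st();ptr()
E
```

```text
t 19.15 p [ 0.6688 -0.1596  0.1454] ang 55.9 z [ 0.036 -0.046 -0.998] F [ 0.2 -0.   0.5] M [ 0.334 -0.037  0.24 ] w 0.0141 q [-0.38  0.71  1.38 -0.04  1.   -1.34]
yel 60 r 0.0248 ang -21.2
red 87 r 0.0426 ang -68.6
```

>>> carry_out([
  [[0,0,0],-4,1],
  [[0,0,0],-4,1],
  [[0,0,0],-4,1],
  [[0,0,0],-4,1],
  [[0,0,0],-4,1],
  [[0,0,0],-4,1],
  [[0,0,0],-4,1],
  [[0,0,0],-4,1],
])

```text
time: 20.0
position: [0.6693, -0.1594, 0.1454]
tool_rot: [0.979, 0.203, -0.003, 0.03]
ft_force: [0.1, 1.4, -0.2]
grip_width: 0.0138
```

```bash
python3 - <<'E'
from h import *
st();ptr()
E
```

```text
t 20.0 p [ 0.6693 -0.1594  0.1454] ang 23.4 z [ 0.006 -0.059 -0.998] F [ 0.1  1.4 -0.2] M [ 0.278 -0.074  0.212] w 0.0138 q [-0.37  0.72  1.36 -0.06  1.04 -0.75]
yel 127 r 0.0256 ang -55.0
red 62 r 0.0429 ang -68.7
```

>>> carry_out([
  [[0,0,0],-2.5,1],
  [[0,0,0],-2.5,1],
  [[0,0,0],-2.5,1],
  [[0,0,0],-2,1],
  [[0,0,0],-2,1],
])

```text
time: 20.55
position: [0.6695, -0.1594, 0.1454]
tool_rot: [0.994, 0.106, -0.006, 0.029]
ft_force: [0.2, 1.0, 1.1]
grip_width: 0.0139
```

```bash
python3 - <<'E'
from h import *
st();ptr()
E
```

```text
t 20.55 p [ 0.6695 -0.1594  0.1454] ang 12.1 z [-0.005 -0.059 -0.998] F [0.2 1.  1.1] M [ 0.229 -0.048  0.223] w 0.0139 q [-0.37  0.72  1.35 -0.07  1.06 -0.55]
yel 179 r 0.0262 ang -67.7
red 62 r 0.0428 ang -68.7
```

>>> carry_out([
  [[0,0,0],-2,1],
  [[0,0,0],-2,1],
  [[0,0,0],-2,1],
  [[0,0,0],-1.5,1],
  [[0,0,0],-1.5,1],
])

```text
time: 21.1
position: [0.6696, -0.1594, 0.1454]
tool_rot: [0.999, 0.03, -0.008, 0.029]
ft_force: [-0.8, 1.3, 0.8]
grip_width: 0.0144
```

```bash
python3 - <<'E'
from h import *
st();ptr()
E
```

```text
t 21.1 p [ 0.6696 -0.1594  0.1454] ang 3.4 z [-0.014 -0.058 -0.998] F [-0.8  1.3  0.8] M [ 0.163 -0.052  0.242] w 0.0144 q [-0.37  0.72  1.34 -0.07  1.07 -0.4 ]
yel 180 r 0.0248 ang -76.2
red 96 r 0.0416 ang -68.7
```

>>> carry_out([
  [[0,0,0],-1.5,1],
  [[0,0,0],-1.5,1],
])

```text
time: 21.35
position: [0.6697, -0.1594, 0.1454]
tool_rot: [1.0, 0.002, -0.009, 0.029]
ft_force: [-0.8, 0.9, 0.4]
grip_width: 0.014
```

>>> carry_out([
  [[0,0,0],-1.5,1],
])

```text
time: 21.45
position: [0.6697, -0.1594, 0.1454]
tool_rot: [0.999, -0.011, -0.009, 0.029]
ft_force: [0.2, 0.4, -0.0]
grip_width: 0.0139
```

```bash
python3 - <<'E'
from h import *
st();ptr()
E
```

```text
t 21.45 p [ 0.6697 -0.1594  0.1454] ang -1.3 z [-0.018 -0.057 -0.998] F [ 0.2  0.4 -0. ] M [ 0.272 -0.097  0.37 ] w 0.0139 q [-0.37  0.73  1.34 -0.07  1.08 -0.32]
yel 158 r 0.0245 ang -80.3
red 111 r 0.0422 ang -68.7
```

>>> carry_out([
  [[0,0,0],-0.7,1],
])

```text
time: 21.6
position: [0.6697, -0.1594, 0.1454]
tool_rot: [0.999, -0.018, -0.009, 0.029]
ft_force: [-0.1, 1.0, 0.5]
grip_width: 0.0141
```

```bash
python3 - <<'E'
from h import *
st();ptr();st()
E
```

```text
t 21.6 p [ 0.6697 -0.1594  0.1454] ang -2.1 z [-0.019 -0.057 -0.998] F [-0.1  1.   0.5] M [ 0.181 -0.073  0.473] w 0.0141 q [-0.37  0.73  1.34 -0.07  1.08 -0.3 ]
yel 156 r 0.0242 ang -81.0
red 112 r 0.0422 ang -68.6
t 21.65 p [ 0.6697 -0.1594  0.1454] ang -2.1 z [-0.019 -0.057 -0.998] F [-0.9  1.   1.6] M [ 0.298 -0.009  0.469] w 0.0141 q [-0.37  0.73  1.34 -0.07  1.08 -0.3 ]
```

>>> carry_out([
  [[0,0,0],3,1],
  [[0,0,0],4,1],
  [[0,0,0],4,1],
  [[0,0,0],4,1],
  [[0,0,0],4,1],
  [[0,0,0],4,1],
  [[0,0,0],4,1],
  [[0,0,0],4,1],
  [[0,0,0],4,1],
])

```text
time: 22.55
position: [0.6692, -0.1595, 0.1454]
tool_rot: [0.957, 0.288, 0.0, 0.029]
ft_force: [0.5, 1.0, 0.5]
grip_width: 0.0136
```

>>> carry_out([
  [[0,0,0],4,1],
  [[0,0,0],4,1],
  [[0,0,0],4,1],
  [[0,0,0],4,1],
  [[0,0,0],4,1],
  [[0,0,0],4,1],
  [[0,0,0],4,1],
  [[0,0,0],3,1],
])

```text
time: 23.35
position: [0.6687, -0.1598, 0.1454]
tool_rot: [0.843, 0.538, 0.009, 0.026]
ft_force: [-0.4, 0.4, 0.4]
grip_width: 0.014
```

```bash
sed -i 's/195+(v.mean()+.5)\/k-.5,.113)/195+(v.mean()+.5)\/k-.5,.1145)/' h.py; python3 - <<'E'
from h import *
st();ptr()
s=cv2.imread('pics/s6.png')
E
```

```text
t 23.35 p [ 0.6687 -0.1598  0.1454] ang 65.1 z [ 0.043 -0.035 -0.998] F [-0.4  0.4  0.4] M [ 0.287 -0.061 -0.068] w 0.014 q [-0.39  0.71  1.39 -0.02  1.   -1.52]
yel 54 r 0.0304 ang -31.7
red 34 r 0.0447 ang -71.3
```

>>> carry_out([
  [[0,0,0],3,1],
  [[0,0,0],3,1],
  [[0,0,0],3,1],
  [[0,0,0],2,1],
  [[0,0,0],0,1],
])

```text
time: 23.9
position: [0.6686, -0.1599, 0.1454]
tool_rot: [0.788, 0.615, 0.012, 0.025]
ft_force: [-0.0, 1.0, 0.5]
grip_width: 0.0137
```

```bash
python3 - <<'E'
from h import *
st();ptr()
s=snap('side')
cv2.imwrite('pics/i.png',crop(s,285,190,65,55,10))
E
```

```text
t 23.9 p [ 0.6686 -0.1599  0.1454] ang 75.9 z [ 0.048 -0.025 -0.999] F [-0.   1.   0.5] M [ 0.327 -0.029 -0.006] w 0.0137 q [-0.4   0.7   1.39 -0.    1.   -1.72]
yel 25 r 0.0328 ang -20.7
red 27 r 0.0403 ang -69.8
```

View pics/i.png

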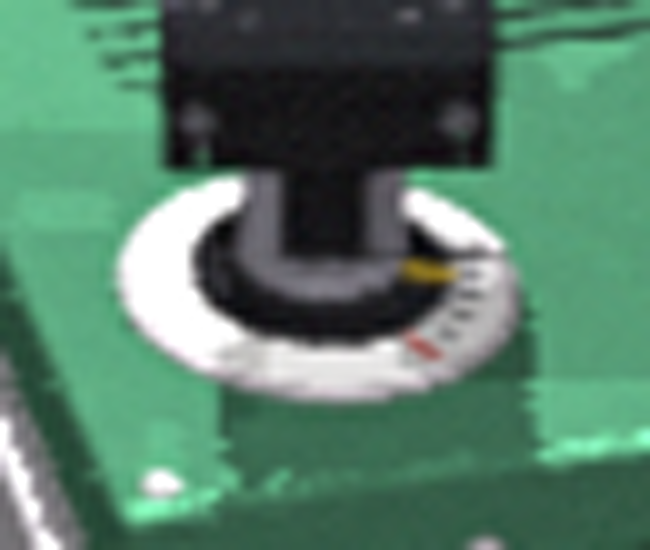

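```bash
python3 - <<'E'
from h import *
s=snap('side');W=lambda x,y:onz(s,285+(x+.5)/10-.5,190+(y+.5)/10-.5,.113)[:2]
c=onz(s,316.64,215.305,.113)[:2];print(c)
for n,p in(('tip',(456,273)),('base',(405,267)),('red',(425,346)),('red in',(411,336)),('five out',(500,254)),('6',(480,272)),('7',(475,295)),('8',(465,317)),('9',(450,333))):
    q=W(*p)-c;print(n,np.hypot(*q).round(4),np.degrees(np.arctan2(q[1],q[0])).round(1))
d=W(456,273)-W(405,267);print('ptr dir',np.degrees(np.arctan2(d[1],d[0])))
E
```

```text
[ 0.66896511 -0.15908897]
tip 0.0343 -21.5
base 0.0214 -21.3
red 0.0448 -70.1
red in 0.0397 -70.8
five out 0.0458 -7.6
6 0.0402 -19.1
7 0.0408 -34.1
8 0.0427 -48.1
9 0.0442 -58.8
ptr dir -21.81258610573279
```

>>> carry_out([
  [[0,0,0],0,0.7],
  [[0,0,0],0,0.4],
  [[0,0,0],0,0],
  [[0,0,2],0,0],
  [[0,0,3],0,0],
  [[0,0,3],0,0],
  [[-3,-1.3,0.5],0,0],
  [[-4,-2,0],0,0],
  [[-5,-2,0],0,0],
  [[-4,-2,0],0,0],
])

```text
time: 25.05
position: [0.5115, -0.2334, 0.2327]
tool_rot: [0.786, 0.617, 0.011, 0.029]
ft_force: [0.2, -0.5, 0.4]
grip_width: 0.0836
```

```bash
python3 - <<'E'
from h import *
st()
t=snap('top')
cv2.imwrite('pics/j.png',crop(t,293,135,42,43,14))
im=crop(t,293,135,42,43,10)[...,::-1].astype(int);r,g,b=im[...,0],im[...,1],im[...,2]
for n,m in(('yel',(r>150)&(g>120)&(b<110)),('red',(r>170)&(g<150)&(b<150))):
    v,u=np.nonzero(m)
    if len(u)<5: print(n,'none');continue
    p=onz(t,293+(u.mean()+.5)/10-.5,135+(v.mean()+.5)/10-.5,.113)[:2]-(.668,-.162);print(n,len(u),np.hypot(*p),np.degrees(np.arctan2(p[1],p[0])))
E
```

```text
t 25.05 p [ 0.5115 -0.2334  0.2327] ang 76.2 z [ 0.053 -0.032 -0.998] F [ 0.2 -0.5  0.4] M [0.02  0.032 0.049] w 0.0836 q [-0.63  0.44  1.65  0.01  1.   -1.96]
yel none
red 47 0.042847895988068214 -64.35036278163973
```

View pics/j.png

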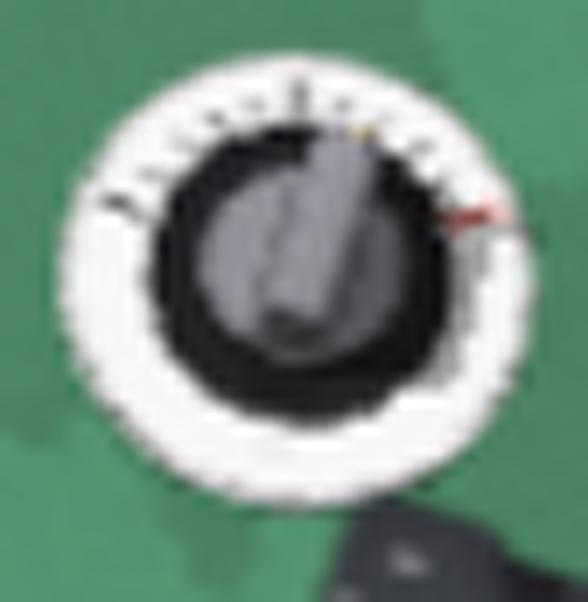

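```bash
python3 - <<'E'
from h import *
s=snap('side','s9.png')
cv2.imwrite('pics/k.png',crop(s,292,195,53,46,13))
E
```

```text
(no output)
```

View pics/k.png

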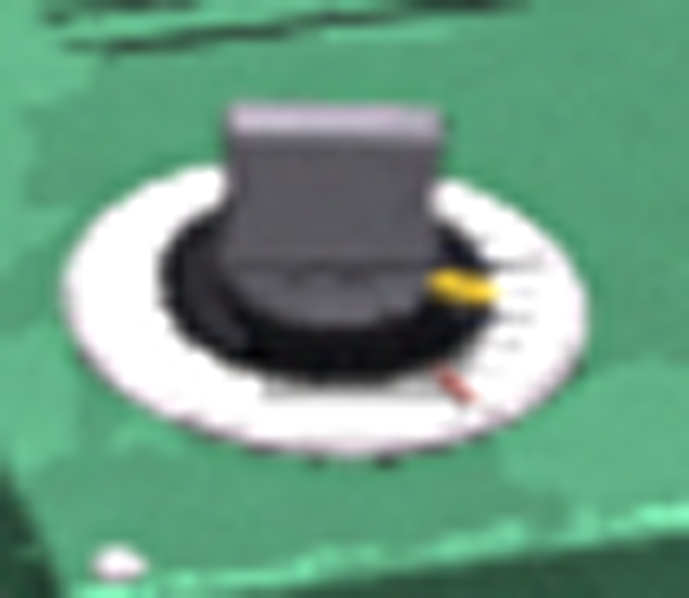

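```bash
python3 - <<'E'
from h import *
s=snap('side');L=lambda x,y:(292+(x+.5)/13-.5,195+(y+.5)/13-.5)
im=crop(s,292,195,53,46,13).astype(int)[...,::-1]
m=(im.min(2)>140)
# outer boundary by radial scan from approx centre
c0=np.array([327,305]);pts=[]
for a in np.radians(np.arange(0,360,3)):
    for r in np.arange(300,90,-.5):
        x,y=c0+r*np.array([np.cos(a),np.sin(a)]);x,y=int(x),int(y)
        if 0<=x<689 and 0<=y<598 and m[y,x] and not(215<x<455 and y<230): pts.append((x,y));break
pts=np.array(pts)
pts=pts[~((pts[:,1]>500))]
(x,y),ax,an=cv2.fitEllipse(pts.astype(np.float32));print('ring',x,y,ax,an,len(pts))
H=lambda p,z:onz(s,*L(*p),z)[:2]
A=lambda q:(np.hypot(*q).round(4),np.degrees(np.arctan2(q[1],q[0])).round(1))
for zt in(.106,.108,.110,.113):
    c=H((x,y),zt);print(zt,c.round(4),'ticks',[A(H(p,zt)-c) for p in((517,265),(520,292),(512,318),(508,345),(455,387))],'ptr',[A(H(p,.113)-c) for p in((432,282),(495,292),(465,288))])
t=snap('top');N=lambda x,y:(293+(x+.5)/14-.5,135+(y+.5)/14-.5)
a,_=ringc(t,(293,135,335,178))
for zt in(.107,.113):
    c=onz(t,*a,zt)[:2];print('top',c,[A(onz(t,*N(*p),zt)[:2]-c) for p in((300,95),(345,105),(385,125),(425,147),(475,216))],'yel',A(onz(t,*N(362,132),.113)[:2]-c))
E
```

```text
ring 324.33056640625 303.3478698730469 (299.28765869140625, 529.248779296875) 93.97962188720703 92
0.106 [ 0.6686 -0.1604] ticks [(np.float64(0.0417), np.float64(9.3)), (np.float64(0.0391), np.float64(-3.8)), (np.float64(0.0366), np.float64(-17.6)), (np.float64(0.0372), np.float64(-32.3)), (np.float64(0.0362), np.float64(-61.3))] ptr [(np.float64(0.0206), np.float64(-17.6)), (np.float64(0.0329), np.float64(-20.7)), (np.float64(0.0271), np.float64(-20.2))]
0.108 [ 0.6677 -0.1632] ticks [(np.float64(0.0416), np.float64(9.3)), (np.float64(0.0389), np.float64(-3.8)), (np.float64(0.0364), np.float64(-17.6)), (np.float64(0.037), np.float64(-32.3)), (np.float64(0.0361), np.float64(-61.3))] ptr [(np.float64(0.0208), np.float64(-9.4)), (np.float64(0.0328), np.float64(-15.6)), (np.float64(0.0271), np.float64(-13.9))]
0.11 [ 0.6669 -0.1661] ticks [(np.float64(0.0414), np.float64(9.3)), (np.float64(0.0388), np.float64(-3.8)), (np.float64(0.0363), np.float64(-17.6)), (np.float64(0.0369), np.float64(-32.3)), (np.float64(0.036), np.float64(-61.3))] ptr [(np.float64(0.0214), np.float64(-1.5)), (np.f
[... 285 characters left out ...]
), np.float64(-61.3))] ptr [(np.float64(0.0229), np.float64(9.2)), (np.float64(0.0338), np.float64(-3.0)), (np.float64(0.0284), np.float64(1.2))]
top [ 0.66984069 -0.16247702] [(np.float64(0.0418), np.float64(2.2)), (np.float64(0.0412), np.float64(-11.5)), (np.float64(0.0404), np.float64(-25.1)), (np.float64(0.0416), np.float64(-38.8)), (np.float64(0.0416), np.float64(-64.7))] yel (np.float64(0.0345), np.float64(-19.4))
top [ 0.66797054 -0.16173808] [(np.float64(0.0416), np.float64(2.2)), (np.float64(0.041), np.float64(-11.5)), (np.float64(0.0402), np.float64(-25.1)), (np.float64(0.0413), np.float64(-38.8)), (np.float64(0.0414), np.float64(-64.7))] yel (np.float64(0.0365), np.float64(-19.5))
```

>>> carry_out([
  [[4,1.9,0],0,0],
  [[4,1.9,0],0,0],
  [[4,1.9,-0.5],0,0],
  [[3.5,1.6,0],0,0],
  [[0,0,0],0,0],
  [[0,0,0],0,0],
])

```text
time: 25.85
position: [0.681, -0.1544, 0.2275]
tool_rot: [0.786, 0.617, 0.014, 0.032]
ft_force: [-0.8, 0.4, -0.3]
grip_width: 0.0873
```

```bash
python3 - <<'E'
from h import *
st()
E
```

```text
t 25.85 p [ 0.681  -0.1544  0.2275] ang 76.2 z [ 0.061 -0.034 -0.998] F [-0.8  0.4 -0.3] M [0.021 0.073 0.028] w 0.0873 q [-0.38  0.62  1.3  -0.01  1.15 -1.71]
```

>>> carry_out([
  [[-0.6,-0.3,-2.5],0,0],
  [[-0.6,-0.2,-2.5],0,0],
  [[0,0,-2],0,0],
  [[0,0,-1],0,0],
  [[0,0,0],0,0.4],
])

```text
time: 26.35
position: [0.6682, -0.1589, 0.1462]
tool_rot: [0.786, 0.618, 0.014, 0.033]
ft_force: [0.4, 0.1, -0.5]
grip_width: 0.0837
```

```bash
python3 - <<'E'
from h import *
st()
E
```

```text
t 26.35 p [ 0.6682 -0.1589  0.1462] ang 76.3 z [ 0.063 -0.035 -0.997] F [ 0.4  0.1 -0.5] M [0.037 0.054 0.006] w 0.0837 q [-0.39  0.7   1.4  -0.01  0.97 -1.72]
```

>>> carry_out([
  [[0,-0.1,-0.1],0,0.7],
  [[0,0,0],0,0.8],
  [[0,0,0],0,1],
  [[0,0,0],0,1],
  [[0,0,0],0,1],
  [[0,0,0],0,1],
  [[0,0,0],0,1],
  [[0,0,0],0,1],
])

```text
time: 27.15
position: [0.6708, -0.1614, 0.1504]
tool_rot: [0.786, 0.617, 0.016, 0.037]
ft_force: [-0.1, -0.1, -0.0]
grip_width: 0.0227
```

```bash
sed -i 's/-.5,.1145)/-.5,.113)/' h.py; python3 - <<'E'
from h import *
st();ptr()
E
```

```text
t 27.15 p [ 0.6708 -0.1614  0.1504] ang 76.3 z [ 0.071 -0.039 -0.997] F [-0.1 -0.1 -0. ] M [0.048 0.076 0.007] w 0.0227 q [-0.39  0.69  1.4  -0.01  0.97 -1.72]
yel 19 r 0.0332 ang -17.0
red 28 r 0.0411 ang -68.7
```

>>> carry_out([
  [[-0.2,0.1,-0.5],0,1],
  [[0,0,0],0,1],
  [[0,0,0],0,1],
  [[0,0,0],0,1],
])

```text
time: 27.6
position: [0.6709, -0.1602, 0.1484]
tool_rot: [0.786, 0.617, 0.019, 0.039]
ft_force: [-1.2, -1.3, 2.0]
grip_width: 0.0141
```

>>> carry_out([
  [[0,0,0],2,1],
  [[0,0,0],2,1],
  [[0,0,0],0.5,1],
  [[0,0,0],0,1],
])

```text
time: 28.0
position: [0.6709, -0.1601, 0.1484]
tool_rot: [0.761, 0.648, 0.021, 0.038]
ft_force: [-1.0, -0.1, 1.7]
grip_width: 0.0139
```

```bash
python3 - <<'E'
from h import *
st();ptr()
E
```

```text
t 28.0 p [ 0.6709 -0.1601  0.1484] ang 80.8 z [ 0.081 -0.031 -0.996] F [-1.  -0.1  1.7] M [ 0.248  0.111 -0.03 ] w 0.0139 q [-0.4   0.69  1.41  0.    0.96 -1.81]
yel 88 r 0.0269 ang -10.8
red 69 r 0.0429 ang -68.8
```

>>> carry_out([
  [[0,0,0],0,0.7],
  [[0,0,0],0,0.4],
  [[0,0,0],0,0],
  [[0,0,2],0,0],
  [[0,0,3],0,0],
  [[0,0,3],0,0],
  [[-3,-1.3,0.5],0,0],
  [[-4,-2,0],0,0],
  [[-5,-2,0],0,0],
  [[-4,-2,0],0,0],
])

```text
time: 29.05
position: [0.5128, -0.2306, 0.2327]
tool_rot: [0.758, 0.651, 0.02, 0.039]
ft_force: [0.0, -0.5, 0.2]
grip_width: 0.0831
```

```bash
cat >> h.py <<'E'
def yelm(c,u0,v0,w,h,ax,z=.113):
    sub=c['pixels'][v0:v0+h,u0:u0+w].astype(float); sc=np.minimum(sub[...,0],sub[...,1])-sub[...,2]
    # weight: yellow-ness, green excluded by r>=g-15
    wt=np.where(sub[...,0]>=sub[...,1]-5,np.clip(sc-12,0,None),0); v,u=np.nonzero(wt); ww=wt[v,u]
    P=np.array([onz(c,u0+a,v0+b,z)[:2]-ax for a,b in zip(u,v)])
    k=np.hypot(*P.T)<.04; P,ww=P[k],ww[k]
    m=(P*ww[:,None]).sum(0)/ww.sum(); D=P-m; ev,V=np.linalg.eigh((D*ww[:,None]).T@D); d=V[:,1]*np.sign(V[:,1]@m)
    for p,a in zip(P,ww): print('   ',np.hypot(*p).round(4),np.degrees(np.arctan2(p[1],p[0])).round(1),a)
    print('n',len(ww),'r',np.hypot(*m).round(4),'ang',np.degrees(np.arctan2(m[1],m[0])).round(1),'line dir',np.degrees(np.arctan2(d[1],d[0])).round(1))
E
python3 - <<'E'
from h import *
st();t=snap('top');s=snap('side')
print('top');yelm(t,300,140,28,30,(.6685,-.162))
print('side');yelm(s,296,200,45,35,(.6685,-.1605))
cv2.imwrite('pics/l.png',t['pixels'][...,::-1])
ss=t['pixels'][140:150,312:324].astype(int)
for ch in range(3): print(ss[...,ch])
E
```

```text
t 29.05 p [ 0.5128 -0.2306  0.2327] ang 81.3 z [ 0.081 -0.033 -0.996] F [ 0.  -0.5  0.2] M [ 0.009 -0.017  0.001] w 0.0831 q [-0.63  0.43  1.67  0.03  0.96 -2.07]
topTraceback (most recent call last):
  File "<stdin>", line 3, in <module>
  File "h.py", line 54, in yelm
    k=np.hypot(*P.T)<.04; P,ww=P[k],ww[k]
      ~~~~~~~~^^^^^^
TypeError: hypot() takes from 2 to 3 positional arguments but 0 were given
```

```bash
python3 - <<'E'
from h import *
s=snap('side');t=snap('top')
print('new');yelm(s,296,200,45,35,(.6685,-.1605))
o=dict(s);o['pixels']=cv2.imread('pics/s9.png')[...,::-1]
print('old');yelm(o,296,200,45,35,(.6685,-.1605))
g=t['pixels'][139:149,312:324].astype(int);print(g[...,0]);print(g[...,2])
E
```

```text
new
    0.0244 -2.9 32.0
    0.0269 -3.6 31.0
    0.0294 -4.1 19.0
    0.0212 -14.3 102.0
    0.0238 -13.8 177.0
    0.0263 -13.4 182.0
    0.0288 -13.0 181.0
    0.0314 -12.8 104.0
    0.0339 -12.5 1.0
    0.0216 -26.4 25.0
    0.024 -24.7 73.0
    0.0265 -23.3 72.0
    0.0289 -22.1 63.0
    0.0314 -21.1 38.0
    0.0339 -20.2 15.0
n 15 r 0.0264 ang -15.1 line dir -9.1
old
    0.0244 -2.9 8.0
    0.0212 -14.3 71.0
    0.0238 -13.8 130.0
    0.0263 -13.4 95.0
    0.0288 -13.0 76.0
    0.0314 -12.8 35.0
    0.0216 -26.4 34.0
    0.024 -24.7 83.0
    0.0265 -23.3 107.0
    0.0289 -22.1 131.0
    0.0314 -21.1 118.0
    0.0339 -20.2 35.0
    0.0251 -34.9 3.0
    0.0274 -32.7 11.0
    0.0297 -30.8 26.0
    0.0321 -29.2 17.0
n 16 r 0.0269 ang -19.3 line dir -36.7
[[217 226 224 202 188 171 139 106  85  77  74  73]
 [247 230 209 238 247 243 232 207 159 116  86  74]
 [246 213 156 230 246 244 246 247 244 232 170 100]
 [239 212 154 229 231 185 231 246 245 246 240 212]
 [232 202 147 224 227 210 236 228 216 240 247 243]
 [ 37  36  37  82 144 156 197 159 221 246 244 244]
 [ 36  36  57 126 150 145 143  97 164 233 190 189]
 [ 44  51  98 140 149 146 135  88  38  71 174 238]
 [ 99 117 133 146 149 145 127  78  34  37 115 222]
 [146 116 136 152 148 149 108  48  23  24  25  52]]
[[218 225 223 203 191 178 150 123 106 101  99  99]
 [246 229 209 237 246 242 232 211 168 132 107  99]
 [246 213 156 230 246 244 245 247 243 231 173 114]
 [239 212 155 229 231 186 230 246 245 246 239 214]
 [232 202 148 223 227 209 236 228 216 239 247 242]
 [ 41  40  41  86 148 144 191 160 220 246 244 244]
 [ 39  40  62 132 157 151 148 102 165 232 190 189]
 [ 48  56 102 146 157 152 140  92  40  72 174 237]
 [104 123 139 152 155 152 133  82  36  39 115 222]
 [153 122 141 158 155 156 114  50  26  25  26  53]]
```

```bash
cat > disc.py <<'E'
from h import *
from scipy.ndimage import map_coordinates as mc
from scipy.optimize import least_squares as ls
def scan(c,ax,angs,z=.113):
    g=c['pixels'].astype(float).min(2); out=[]; rr=np.arange(.024,.045,.0003)
    for a in np.radians(angs):
        P=[proj(c,[ax[0]+r*np.cos(a),ax[1]+r*np.sin(a),z]) for r in rr]; uv=np.array(P)
        v=mc(g,[uv[:,1],uv[:,0]],order=1); d=np.nonzero(v<75)[0]
        i=np.nonzero((v[:-1]<125)&(v[1:]>=125))[0]
        out.append(rr[i[0]]+.0003*(125-v[i[0]])/(v[i[0]+1]-v[i[0]]) if len(i) and v[:i[0]].min()<75 else np.nan)
    return np.array(out)
if __name__=='__main__':
    ax=(.6685,-.1605)
    for n in('side','top'):
        c=snap(n); A=np.arange(-180,180,10); r=scan(c,ax,A); print(n,[(int(a),round(x*1000,1)) for a,x in zip(A,r) if x==x])
E
python3 disc.py
```

```text
side [(-180, np.float64(33.4)), (-170, np.float64(34.0)), (-160, np.float64(34.7)), (-150, np.float64(35.5)), (-140, np.float64(36.5)), (-130, np.float64(37.6)), (-120, np.float64(38.9)), (-110, np.float64(38.9)), (-100, np.float64(38.7)), (-90, np.float64(39.0)), (-80, np.float64(37.5)), (-70, np.float64(41.8)), (-60, np.float64(36.6)), (-50, np.float64(35.3)), (-40, np.float64(34.1)), (-30, np.float64(33.0)), (-20, np.float64(32.1)), (-10, np.float64(31.7)), (0, np.float64(31.6)), (10, np.float64(31.8)), (20, np.float64(31.5)), (120, np.float64(30.9)), (130, np.float64(31.1)), (140, np.float64(31.5)), (150, np.float64(31.6)), (160, np.float64(31.7)), (170, np.float64(32.2))]
top [(-180, np.float64(31.5)), (-170, np.float64(32.9)), (-160, np.float64(32.8)), (-150, np.float64(33.1)), (-140, np.float64(33.7)), (-130, np.float64(34.5)), (-120, np.float64(35.1)), (-110, np.float64(35.8)), (-100, np.float64(35.7)), (-90, np.float64(36.5)), (-80, np.float64(36.7)), (-70, np.float64(38.4)), (-60, np.float64(37.0)), (-50, np.float64(36.9)), (-40, np.float64(36.4)), (0, np.float64(35.1)), (10, np.float64(34.0)), (20, np.float64(33.1)), (30, np.float64(33.7)), (40, np.float64(32.5)), (50, np.float64(32.0)), (60, np.float64(31.3)), (70, np.float64(30.6)), (80, np.float64(30.6)), (90, np.float64(30.5)), (100, np.float64(29.9)), (110, np.float64(30.0)), (120, np.float64(30.6)), (130, np.float64(31.2)), (140, np.float64(30.6)), (150, np.float64(30.8)), (160, np.float64(31.8)), (170, np.float64(31.7))]
```

>>> carry_out([
  [[4,1.8,0],0,0],
  [[4,1.8,0],0,0],
  [[4,1.8,-0.5],0,0],
  [[2,1,0],0,0],
  [[0,0,0],0,0],
  [[0,0,0],0,0],
])

```text
time: 29.95
position: [0.6675, -0.1585, 0.2257]
tool_rot: [0.755, 0.654, 0.022, 0.041]
ft_force: [-0.2, 0.6, 0.1]
grip_width: 0.0872
```

```bash
python3 - <<'E'
from h import *
st()
t=snap('top')
E
```

```text
t 29.95 p [ 0.6675 -0.1585  0.2257] ang 81.7 z [ 0.086 -0.033 -0.996] F [-0.2  0.6  0.1] M [-0.024  0.115 -0.054] w 0.0872 q [-0.4   0.6   1.36  0.    1.09 -1.83]
```

>>> carry_out([
  [[0,-0.1,-2.5],-0.9,0],
  [[0,0,-2.5],0,0],
  [[0,0,-2],0,0],
  [[0,-0.1,-1],0,0.5],
  [[0,0,0],0,0.8],
  [[0,0,-0.2],0,0.8],
])

```text
time: 30.6
position: [0.6638, -0.1636, 0.1442]
tool_rot: [0.762, 0.646, 0.021, 0.042]
ft_force: [-0.6, -0.9, 0.2]
grip_width: 0.0703
```

```bash
python3 - <<'E'
from h import *
st()
E
```

```text
t 30.6 p [ 0.6638 -0.1636  0.1442] ang 80.6 z [ 0.086 -0.037 -0.996] F [-0.6 -0.9  0.2] M [-0.002  0.009  0.035] w 0.0703 q [-0.4   0.69  1.43  0.    0.93 -1.81]
```

>>> carry_out([
  [[0.3,0.2,0],0,0.8],
  [[0,0,0],0,0.8],
  [[0,0,0],0,0.8],
  [[0,0,0],0,0.8],
])

```text
time: 31.0
position: [0.6686, -0.1625, 0.1477]
tool_rot: [0.762, 0.646, 0.022, 0.045]
ft_force: [0.0, -0.1, 1.2]
grip_width: 0.039
```

```bash
python3 - <<'E'
from h import *
st()
E
```

```text
t 31.0 p [ 0.6686 -0.1625  0.1477] ang 80.5 z [ 0.092 -0.039 -0.995] F [ 0.  -0.1  1.2] M [-0.007  0.065 -0.018] w 0.039 q [-0.4   0.69  1.42 -0.    0.93 -1.81]
```

>>> carry_out([
  [[-0.2,0.1,-0.4],0,1],
  [[-0.1,0,-0.1],0,1],
  [[0,0,0],0,1],
  [[0,0,0],0,1],
  [[0,0,0],0,1],
])

```text
time: 31.5
position: [0.6661, -0.1594, 0.1431]
tool_rot: [0.762, 0.646, 0.024, 0.044]
ft_force: [0.1, -0.6, 0.8]
grip_width: 0.0137
```

```bash
python3 - <<'E'
from h import *
st();ptr()
E
```

```text
t 31.5 p [ 0.6661 -0.1594  0.1431] ang 80.5 z [ 0.094 -0.036 -0.995] F [ 0.1 -0.6  0.8] M [ 0.089  0.054 -0.036] w 0.0137 q [-0.4   0.69  1.44  0.    0.92 -1.81]
yel 96 r 0.0273 ang -10.8
red 25 r 0.0402 ang -69.1
```

>>> carry_out([
  [[0,0,0],2,1],
  [[0,0,0],1.7,1],
  [[0,0,0],0,1],
])

```text
time: 31.85
position: [0.666, -0.1597, 0.1431]
tool_rot: [0.74, 0.67, 0.026, 0.043]
ft_force: [0.3, 0.8, 0.8]
grip_width: 0.014
```

```bash
python3 - <<'E'
from h import *
st();ptr()
E
```

```text
t 31.85 p [ 0.666  -0.1597  0.1431] ang 84.2 z [ 0.096 -0.029 -0.995] F [0.3 0.8 0.8] M [0.398 0.003 0.026] w 0.014 q [-0.4   0.69  1.44  0.01  0.92 -1.88]
yel 21 r 0.0313 ang -9.9
red 72 r 0.0428 ang -68.9
```

Release, retreat, and measure.

>>> carry_out([
  [[0,0,0],0,0.7],
  [[0,0,0],0,0.4],
  [[0,0,0],0,0],
  [[0,0,2],0,0],
  [[0,0,3],0,0],
  [[0,0,3],0,0],
  [[-3,-1.3,0.5],0,0],
  [[-4,-2,0],0,0],
  [[-5,-2,0],0,0],
  [[-4,-2,0],0,0],
])

```text
time: 32.9
position: [0.5085, -0.2327, 0.2303]
tool_rot: [0.738, 0.673, 0.025, 0.047]
ft_force: [0.5, -0.9, -0.1]
grip_width: 0.0836
```

```bash
python3 - <<'E'
from h import *
st();s=snap('side','s10.png');t=snap('top')
for a in((.6685,-.1605),(.6685,-.162)): yelm(s,296,200,45,35,a)
g=t['pixels'][139:149,312:324].astype(int);print(np.minimum(g[...,0],g[...,1])-g[...,2]);print(g[...,0])
print('centre px z.113',proj(t,[.6685,-.1623,.113]))
for m in(5,6,7):
    a=np.radians(71.7-13.75*m); print(m,[np.round(proj(t,[.669+r*np.cos(a),-.1625+r*np.sin(a),z]),1) for r,z in((.033,.113),(.038,.107))],np.round(proj(s,[.6685+.0265*np.cos(a),-.161+.0265*np.sin(a),.113]),1))
E
```

```text
t 32.9 p [ 0.5085 -0.2327  0.2303] ang 84.7 z [ 0.1   -0.036 -0.994] F [ 0.5 -0.9 -0.1] M [-0.009  0.035 -0.034] w 0.0836 q [-0.65  0.42  1.69  0.04  0.93 -2.15]
    0.0219 -2.1 33.0
    0.0244 -2.9 43.0
    0.0269 -3.6 48.0
    0.0294 -4.1 44.0
    0.032 -4.5 22.0
    0.0212 -14.3 59.0
    0.0238 -13.8 129.0
    0.0263 -13.4 147.0
    0.0288 -13.0 147.0
    0.0314 -12.8 112.0
    0.0339 -12.5 17.0
    0.0216 -26.4 9.0
    0.024 -24.7 35.0
    0.0265 -23.3 32.0
    0.0289 -22.1 33.0
    0.0314 -21.1 12.0
n 16 r 0.0267 ang -12.6 line dir -5.1
    0.0218 1.8 33.0
    0.0243 0.6 43.0
    0.0269 -0.4 48.0
    0.0294 -1.2 44.0
    0.0319 -1.8 22.0
    0.0209 -10.3 59.0
    0.0235 -10.2 129.0
    0.026 -10.1 147.0
    0.0285 -10.1 147.0
    0.0311 -10.1 112.0
    0.0336 -10.0 17.0
    0.021 -22.7 9.0
    0.0234 -21.3 35.0
    0.0259 -20.2 32.0
    0.0284 -19.3 33.0
    0.0309 -18.5 12.0
n 16 r 0.0265 ang -9.4 line dir -5.1
[[ -2  -2  -1  -1  -5  -8 -11 -16 -22 -25 -25 -28]
 [  0   0  -2   0   0  -1  -2  -3  -9 -15 -21 -27]
 [ -1  -1  -1   0   0   0   0   0   0  -1  -2 -16]
 [ -1  -1  -2  -
[... 422 characters left out ...]
 207 158 116  87  79]
 [246 213 155 229 246 244 245 247 243 232 170 105]
 [238 212 154 229 231 184 231 246 245 246 240 212]
 [232 202 147 224 227 211 237 228 216 239 246 243]
 [ 36  36  57 105 142 174 206 158 220 246 245 245]
 [ 33  36  92 140 150 143 130  83 162 233 192 188]
 [ 44  51 123 151 148 144 119  67  35 117 187 237]
 [ 99 101 139 151 148 147 109  50  34  37 117 223]
 [144 110 136 154 146 144 101  42  24  21  28  76]]
centre px z.113 (np.float64(313.89247966043354), np.float64(154.38211905488564))
5 [array([314. , 143.7]), array([313.8, 142.8])] [326.6 214.5]
6 [array([316.6, 144.1]), array([316.7, 143.2])] [327.1 215.9]
7 [array([319.1, 145.1]), array([319.5, 144.3])] [327.  217.2]
```

```bash
python3 -c "
from h import *
print(robot.hand_in());st()"
```

```text
the job is handed in; nothing more can be done
None
the job is handed in; nothing more can be done
```

The tray is home and the timer was wound to its stop and turned back to about 6 minutes. The job is handed in; the last clock reading was 32.9 s of the 72 s allowed.

- **Tray:** I pushed it slowly with closed fingers. The force rose from about 3 N to about 8 N and the position stopped changing. Two-view measurement then put the handle at x = 0.538 m, against 0.537 m expected when home. The heels lay in the tray when I started pushing. I could not see them under the hood afterwards.
- **Winding:** I wound clockwise in two grips. I felt the stop about a minute past the red mark, where the torque jumped from 0.24 to about 0.47 N m, and I stopped there. That is close to the 0.5 N m limit. The red tick had not moved in the images, so the timer did not turn in the lid.
- **Setting:** I turned the knob back past its play, then made two small corrections of about 4° each. I released it and moved the arm clear.
- **Last checks:** The 6 minute mark is at about −11°. The side view put the pointer at −9.4° to −12.6°, depending on which estimate of the timer's axis I used. The top view put it about 1.5° past the mark, around 6.1 minutes, but the knob bar hides most of the pointer there. The views therefore agree to about ±0.15 minute.

I saw no contact with anything else on the bench. I made no final check of the other objects, or of the tray after the timer work.

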